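# Lock off the moulding press, then unload and hang the lever castings

### The arm

A 6-joint arm with a two-finger parallel gripper is mounted at the origin on the work surface. World frame = base frame: x ahead of the robot, y to its left, z up, the work surface at z = 0. Lengths are in m, angles in rad, forces in N, time in s.
With the tool pointing down it reaches from about 0.425 to 0.95 m from the base axis. Payload 14.7 kg.
Tool frame: the origin (TCP) lies between the finger pads; the fingertips stand 17 mm ahead of it and the grasp point (between the pads) lies 2 mm behind it (env.tip_extent is the distance from the TCP to the fingertips, in m); z points along the fingers, y is the line along which they close (so a half turn about z gives the same grasp; the last joint's range is limited). The gripper opens to 85 mm and grips with 20 to 120 N. Pads are 22 mm wide; open, the fingers measure 114 mm over their backs; the gripper's body (76 mm by 85 mm) begins 54 mm behind the grasp point. The pads swing forward as they close: fully open they stand 13 mm farther back than shut.
Start: joints at [-1.311, 0.48, 1.596, -0, 1.065, -0.047], TCP at [0.196, -0.62, 0.248] pointing down, gripper open.
Joint ranges: [-2.75, 2.75], [-0.82, 2.05], [0.23, 2.67], [-1.56, 4.7], [0.09, 2.69], [-2.92, 2.92]. Speed limits (rad/s): [1.89, 1.89, 2.39, 3.01, 3.01, 3.01].

### API

Orientations are given as a rotation vector (axis times angle).
In Python, from rig import env, imaging, workorder gives the robot as it stands.
- The arm moves only by the shell command python3 -m crank 'ROWS'. ROWS is a JSON object of lists of equal length, an entry for each row: "grip": the finger opening in mm, from 0 to 85.4; "dp": the shift along the tool's x, y, z in mm, a list of three; "roll": the turn about the tool's z in degrees. A call has exactly 8 rows; each row is the pose to reach, as a shift and turn from the pose commanded when the call began, along the tool's axes at that moment; what a row does not reach only later rows make up. A row lasts 1/8 s, in which the tool goes at most 62.5 mm and 10.7 degrees, less where a joint would pass 70% of its speed; a pose out of reach is approached as far as the arm can. A call with a gripper value outside its range is refused whole. The fingers move at their own pace and stop on an object; the grip force is fixed at half the most. Time passes only in rows, so rows that repeat a pose let the fingers close, or fill a call up. It gives the time, the measured TCP pose, the force, the opening and the grip force at its end, in the units of the state.
- env.read_state(): the state, without advancing time (a new reading comes with each control period).
- imaging.snapshot(name): name is "scene" or "top" or "wrist"; returns (picture, depth): 384x512x3 uint8, blue, green, red; 384x512 float32, m along the optical axis (not along the pixel's ray), 0 where there is no reading.
- imaging.camera_model(name): a dict with "fx", "fy", "cx", "cy" (pixels), "dist_coeffs" ([k1, k2, p1, p2, k3] as OpenCV has them; the pictures are not rectified), "extrinsics" (4x4, takes a point from camera to world coordinates). Camera axes: x right, y up, looking along -z (the intrinsics and any distortion apply to the point x, -y, -z); pixel columns grow to the right and rows downward; lengths in m; the calibration is good to about 2 mm. A picture is of the moment at which its call begins: read the wrist's pose just before it. camera_model takes no time and is no camera call; for the wrist camera it gives the pose at the moment of the call.
- workorder.close_job(): hands the job in; it is judged then, once.
Trained networks look in the newest picture that a camera, given by its name, has taken for a name from the list of things; names that differ only in an ending like _2 or _b are one class to them, and where a whole thing is asked for, a point or a joint stands for the part that bears it (a point fixed in the world has none). Each returns a list of dicts, best first, with "conf" (0 to 1); they miss things now and then, are a little off and sometimes report something else, mostly with a low value. They report only what shows in the picture. A call takes as long as a camera call. They do not tell look-alikes from the thing itself.
- imaging.find_in(camera, query): "rect" ([left, top, right, bottom] in pixels, round what is visible of it).
- imaging.pinpoint(camera, query): "at" ([column, row] in pixels: a listed point, or the origin of a listed thing).
The state is a dict: "time_s": time; "joint_pos": joint angles; "joint_vel": joint speeds; "joint_efforts": joint torques, N m; "tool_pos": TCP position; "tcp_rot": TCP orientation; "contact_force": force on the tool from outside, world axes, zero at the start; "wrist_torque": the same for the moment, N m; "gripper_width": finger opening in m; "grasp_force": force on a finger pad.
Only numpy, scipy, OpenCV 4.12 (cv2) and the standard library are available. Lean on these libraries where they do the work, as an engineer would, in place of code of your own. Each camera call takes 0.05 s, during which the arm holds its last target. There are 200 camera calls.

### The job

Unload the open moulding press. Make it safe first: turn its key back to OFF, draw the key out and hang it on the key hook of the rack by the hole in its head. Only then lift every lever casting out of the mould and hang each by its eye on a rack peg of its own, hub hanging down; leave the switch off, and the can, brush and wrench where they are.

Things in the scene. Friction and masses are not known exactly. Their poses are not given: they have to be found in the camera images.
- key_switch (a joint): rotary barrel of the press's key switch, upright axis: 0 = ON (as found), 1.2 rad = OFF, which is 1.2 rad anticlockwise seen from above; end stops at both. It turns with slight friction (about 0.06 N m) and stays where it is left. The key turns with it and can be drawn out, straight up, only at OFF
- lock_face (a point): centre of the key switch's square steel face (44 x 44 mm, 86 mm above the bench) on the press's switch box; its z is up, its y is the way the key's bit points at OFF. The key's head rests on this face. Switch block: 44 mm square, standing 34 mm above the box
- key_head (a point): centre of the key's black head: 34 mm wide (its y), 8 mm thick (its x), 36 mm high (its z, up while in the lock; the head's underside is 18 mm below this point). Below the head a steel blade 28 mm long, 10 mm wide, 4 mm thick, with a bit that sticks out 6 mm to +y on its lower 20 mm. 35 g. It starts in the switch, at ON
- key_hole (a point): centre of the 16 mm square hole through the key's head, along its x; 4 mm above key_head. Same axes as key_head
- key_hook: thin straight steel hook for the key near one end of the rack's rail: 5 mm thick, 38 mm long; origin at its root on the rail's front face, 180 mm above the bench, z along it to its tip, which points towards the robot and 30 degrees upward; y horizontal along the rail. The rail, 20 mm square, runs level behind all roots, a post at each end
- peg1: steel hanging peg on the rack's rail, 8 mm thick, 55 mm long; origin at its root on the rail's front face, 180 mm above the bench, z along it to its tip, which points towards the robot and 40 degrees upward; y horizontal along the rail. Pegs are 62 mm apart in the order 1 to 5, peg1 62 mm from the key hook
- peg2: steel hanging peg on the rack's rail, 8 mm thick, 55 mm long; origin at its root on the rail's front face, 180 mm above the bench, z along it to its tip, which points towards the robot and 40 degrees upward; y horizontal along the rail. Pegs are 62 mm apart in the order 1 to 5, peg1 62 mm from the key hook
- peg3: steel hanging peg on the rack's rail, 8 mm thick, 55 mm long; origin at its root on the rail's front face, 180 mm above the bench, z along it to its tip, which points towards the robot and 40 degrees upward; y horizontal along the rail. Pegs are 62 mm apart in the order 1 to 5, peg1 62 mm from the key hook
- peg4: steel hanging peg on the rack's rail, 8 mm thick, 55 mm long; origin at its root on the rail's front face, 180 mm above the bench, z along it to its tip, which points towards the robot and 40 degrees upward; y horizontal along the rail. Pegs are 62 mm apart in the order 1 to 5, peg1 62 mm from the key hook
- peg5: steel hanging peg on the rack's rail, 8 mm thick, 55 mm long; origin at its root on the rail's front face, 180 mm above the bench, z along it to its tip, which points towards the robot and 40 degrees upward; y horizontal along the rail. Pegs are 62 mm apart in the order 1 to 5, peg1 62 mm from the key hook
- lever1_hub (a point): cast aluminium lever (may be absent), centre of its square hub: 28 x 28 mm (x, y), 36 mm high (z). x points along the lever to its eye; a flat arm 20 mm wide, 8 mm thick, at mid height, joins them; both faces alike. 110 g, balance point about 16 mm from here towards the eye. It starts flat in an open mould cavity with the upper 18 mm of its hub above the mould's face
- lever1_eye (a point): centre of that lever's eye: outside 36 mm, hole 22 mm, 8 mm thick, 75 mm from the hub's centre; same axes as the hub point, hole along z
- lever2_hub (a point): cast aluminium lever (may be absent), centre of its square hub: 28 x 28 mm (x, y), 36 mm high (z). x points along the lever to its eye; a flat arm 20 mm wide, 8 mm thick, at mid height, joins them; both faces alike. 110 g, balance point about 16 mm from here towards the eye. It starts flat in an open mould cavity with the upper 18 mm of its hub above the mould's face
- lever2_eye (a point): centre of that lever's eye: outside 36 mm, hole 22 mm, 8 mm thick, 75 mm from the hub's centre; same axes as the hub point, hole along z
- lever3_hub (a point): cast aluminium lever (may be absent), centre of its square hub: 28 x 28 mm (x, y), 36 mm high (z). x points along the lever to its eye; a flat arm 20 mm wide, 8 mm thick, at mid height, joins them; both faces alike. 110 g, balance point about 16 mm from here towards the eye. It starts flat in an open mould cavity with the upper 18 mm of its hub above the mould's face
- lever3_eye (a point): centre of that lever's eye: outside 36 mm, hole 22 mm, 8 mm thick, 75 mm from the hub's centre; same axes as the hub point, hole along z
- lever4_hub (a point): cast aluminium lever (may be absent), centre of its square hub: 28 x 28 mm (x, y), 36 mm high (z). x points along the lever to its eye; a flat arm 20 mm wide, 8 mm thick, at mid height, joins them; both faces alike. 110 g, balance point about 16 mm from here towards the eye. It starts flat in an open mould cavity with the upper 18 mm of its hub above the mould's face
- lever4_eye (a point): centre of that lever's eye: outside 36 mm, hole 22 mm, 8 mm thick, 75 mm from the hub's centre; same axes as the hub point, hole along z
- lever5_hub (a point): cast aluminium lever (may be absent), centre of its square hub: 28 x 28 mm (x, y), 36 mm high (z). x points along the lever to its eye; a flat arm 20 mm wide, 8 mm thick, at mid height, joins them; both faces alike. 110 g, balance point about 16 mm from here towards the eye. It starts flat in an open mould cavity with the upper 18 mm of its hub above the mould's face
- lever5_eye (a point): centre of that lever's eye: outside 36 mm, hole 22 mm, 8 mm thick, 75 mm from the hub's centre; same axes as the hub point, hole along z
- mould_face (a point): centre of the lower mould half's upper face, 65 mm above the bench, 152 mm (x) by 292 mm (y); z up, x away from the robot. Five lever cavities side by side along y, 56 mm apart, each about 1 mm wider than the lever all round; the levers' hubs are at the robot's side and come straight up. The upper half is swung open behind, up to 150 mm above the bench
- spray_can: bystander: aerosol can 62 mm wide, 160 mm high, standing behind the rack; origin under its centre; leave it alone
- brush: bystander: hand brush 150 mm long with wooden handle, lying in front of the rack, 20 mm high; origin under its middle, x along it; leave it alone
- wrench: bystander: open-ended wrench 180 mm long lying behind the rack, 8 mm high; origin under its middle, x along it; leave it alone
There are look-alikes about, which are no part of the job. What is shaped like the part that bears lever1_hub but black is not meant. What is shaped like the part that bears lever3_hub but green is not meant.

How it is judged:
On the way, in this order (a step that is already met when the one before it is completed fails the run):
1. the key is turned to OFF while it is in the switch (value of joint key_switch above 1.1 rad and distance between key_hole and lock_face below 0.04 m), for 0.2 s.
2. the key hangs on the key hook, let go (x of key_hole in the frame of key_hook between -0.011 and 0.011 m and y of key_hole in the frame of key_hook between -0.011 and 0.011 m and z of key_hole in the frame of key_hook between 0 and 0.04 m and angle between key_head's own z axis and vertical below 0.7 rad and contact force between the fingers and key below 0.1 N), for 0.3 s.
At the end, for the whole second after the job is handed in: switch at OFF (above 1.05 rad); hole of the key within 11 mm of the hook's axis, key upright within 40 deg; each lever present at rest on a peg of its own: eye centre within 15 mm of the peg's axis, between root and tip, eye up within 40 deg (x of key_hole in the frame of key_hook between -0.011 and 0.011 m and y of key_hole in the frame of key_hook between -0.011 and 0.011 m and z of key_hole in the frame of key_hook between 0 and 0.04 m and angle between key_head's own z axis and vertical below 0.7 rad and value of joint key_switch above 1.05 rad and (((x of lever1_eye in the frame of peg1 between -0.015 and 0.015 m and y of lever1_eye in the frame of peg1 between -0.015 and 0.015 m and z of lever1_eye in the frame of peg1 between 0 and 0.057 m) and angle between the z axis of lever1_hub and the z axis of peg1, either way round below 1.15 rad) or ((x of lever1_eye in the frame of peg2 between -0.015 and 0.015 m and y of lever1_eye in the frame of peg2 between -0.015 and 0.015 m and z of lever1_eye in the frame of peg2 between 0 and 0.057 m) and angle between the z axis of lever1_hub and the z axis of peg2, either way round below 1.15 rad) or ((x of lever1_eye in the frame of peg3 between -0.015 and 0.015 m and y of lever1_eye in the frame of peg3 between -0.015 and 0.015 m and z of lever1_eye in the frame of peg3 between 0 and 0.057 m) and angle between the z axis of lever1_hub and the z axis of peg3, either way round below 1.15 rad) or ((x of lever1_eye in the frame of peg4 between -0.015 and 0.015 m and y of lever1_eye in the frame of peg4 between -0.015 and 0.015 m and z of lever1_eye in the frame of peg4 between 0 and 0.057 m) and angle between the z axis of lever1_hub and the z axis of peg4, either way round below 1.15 rad) or ((x of lever1_eye in the frame of peg5 between -0.015 and 0.015 m and y of lever1_eye in the frame of peg5 between -0.015 and 0.015 m and z of lever1_eye in the frame of peg5 between 0 and 0.057 m) and angle between the z axis of lever1_hub and the z axis of peg5, either way round below 1.15 rad)) and angle between each of lever1_hub, lever2_hub, lever3_hub, lever4_hub, lever5_hub's own x axis and vertical below 0.7 rad and linear speed of each of lever1, lever2, lever3, lever4, lever5 below 0.05 m/s and (((x of lever2_eye in the frame of peg1 between -0.015 and 0.015 m and y of lever2_eye in the frame of peg1 between -0.015 and 0.015 m and z of lever2_eye in the frame of peg1 between 0 and 0.057 m) and angle between the z axis of lever2_hub and the z axis of peg1, either way round below 1.15 rad) or ((x of lever2_eye in the frame of peg2 between -0.015 and 0.015 m and y of lever2_eye in the frame of peg2 between -0.015 and 0.015 m and z of lever2_eye in the frame of peg2 between 0 and 0.057 m) and angle between the z axis of lever2_hub and the z axis of peg2, either way round below 1.15 rad) or ((x of lever2_eye in the frame of peg3 between -0.015 and 0.015 m and y of lever2_eye in the frame of peg3 between -0.015 and 0.015 m and z of lever2_eye in the frame of peg3 between 0 and 0.057 m) and angle between the z axis of lever2_hub and the z axis of peg3, either way round below 1.15 rad) or ((x of lever2_eye in the frame of peg4 between -0.015 and 0.015 m and y of lever2_eye in the frame of peg4 between -0.015 and 0.015 m and z of lever2_eye in the frame of peg4 between 0 and 0.057 m) and angle between the z axis of lever2_hub and the z axis of peg4, either way round below 1.15 rad) or ((x of lever2_eye in the frame of peg5 between -0.015 and 0.015 m and y of lever2_eye in the frame of peg5 between -0.015 and 0.015 m and z of lever2_eye in the frame of peg5 between 0 and 0.057 m) and angle between the z axis of lever2_hub and the z axis of peg5, either way round below 1.15 rad)) and (((x of lever3_eye in the frame of peg1 between -0.015 and 0.015 m and y of lever3_eye in the frame of peg1 between -0.015 and 0.015 m and z of lever3_eye in the frame of peg1 between 0 and 0.057 m) and angle between the z axis of lever3_hub and the z axis of peg1, either way round below 1.15 rad) or ((x of lever3_eye in the frame of peg2 between -0.015 and 0.015 m and y of lever3_eye in the frame of peg2 between -0.015 and 0.015 m and z of lever3_eye in the frame of peg2 between 0 and 0.057 m) and angle between the z axis of lever3_hub and the z axis of peg2, either way round below 1.15 rad) or ((x of lever3_eye in the frame of peg3 between -0.015 and 0.015 m and y of lever3_eye in the frame of peg3 between -0.015 and 0.015 m and z of lever3_eye in the frame of peg3 between 0 and 0.057 m) and angle between the z axis of lever3_hub and the z axis of peg3, either way round below 1.15 rad) or ((x of lever3_eye in the frame of peg4 between -0.015 and 0.015 m and y of lever3_eye in the frame of peg4 between -0.015 and 0.015 m and z of lever3_eye in the frame of peg4 between 0 and 0.057 m) and angle between the z axis of lever3_hub and the z axis of peg4, either way round below 1.15 rad) or ((x of lever3_eye in the frame of peg5 between -0.015 and 0.015 m and y of lever3_eye in the frame of peg5 between -0.015 and 0.015 m and z of lever3_eye in the frame of peg5 between 0 and 0.057 m) and angle between the z axis of lever3_hub and the z axis of peg5, either way round below 1.15 rad)) and (((x of lever4_eye in the frame of peg1 between -0.015 and 0.015 m and y of lever4_eye in the frame of peg1 between -0.015 and 0.015 m and z of lever4_eye in the frame of peg1 between 0 and 0.057 m) and angle between the z axis of lever4_hub and the z axis of peg1, either way round below 1.15 rad) or ((x of lever4_eye in the frame of peg2 between -0.015 and 0.015 m and y of lever4_eye in the frame of peg2 between -0.015 and 0.015 m and z of lever4_eye in the frame of peg2 between 0 and 0.057 m) and angle between the z axis of lever4_hub and the z axis of peg2, either way round below 1.15 rad) or ((x of lever4_eye in the frame of peg3 between -0.015 and 0.015 m and y of lever4_eye in the frame of peg3 between -0.015 and 0.015 m and z of lever4_eye in the frame of peg3 between 0 and 0.057 m) and angle between the z axis of lever4_hub and the z axis of peg3, either way round below 1.15 rad) or ((x of lever4_eye in the frame of peg4 between -0.015 and 0.015 m and y of lever4_eye in the frame of peg4 between -0.015 and 0.015 m and z of lever4_eye in the frame of peg4 between 0 and 0.057 m) and angle between the z axis of lever4_hub and the z axis of peg4, either way round below 1.15 rad) or ((x of lever4_eye in the frame of peg5 between -0.015 and 0.015 m and y of lever4_eye in the frame of peg5 between -0.015 and 0.015 m and z of lever4_eye in the frame of peg5 between 0 and 0.057 m) and angle between the z axis of lever4_hub and the z axis of peg5, either way round below 1.15 rad)) and (((x of lever5_eye in the frame of peg1 between -0.015 and 0.015 m and y of lever5_eye in the frame of peg1 between -0.015 and 0.015 m and z of lever5_eye in the frame of peg1 between 0 and 0.057 m) and angle between the z axis of lever5_hub and the z axis of peg1, either way round below 1.15 rad) or ((x of lever5_eye in the frame of peg2 between -0.015 and 0.015 m and y of lever5_eye in the frame of peg2 between -0.015 and 0.015 m and z of lever5_eye in the frame of peg2 between 0 and 0.057 m) and angle between the z axis of lever5_hub and the z axis of peg2, either way round below 1.15 rad) or ((x of lever5_eye in the frame of peg3 between -0.015 and 0.015 m and y of lever5_eye in the frame of peg3 between -0.015 and 0.015 m and z of lever5_eye in the frame of peg3 between 0 and 0.057 m) and angle between the z axis of lever5_hub and the z axis of peg3, either way round below 1.15 rad) or ((x of lever5_eye in the frame of peg4 between -0.015 and 0.015 m and y of lever5_eye in the frame of peg4 between -0.015 and 0.015 m and z of lever5_eye in the frame of peg4 between 0 and 0.057 m) and angle between the z axis of lever5_hub and the z axis of peg4, either way round below 1.15 rad) or ((x of lever5_eye in the frame of peg5 between -0.015 and 0.015 m and y of lever5_eye in the frame of peg5 between -0.015 and 0.015 m and z of lever5_eye in the frame of peg5 between 0 and 0.057 m) and angle between the z axis of lever5_hub and the z axis of peg5, either way round below 1.15 rad)) and distance between lever1_eye and lever2_eye above 0.04 m and distance between each of lever1_eye, lever2_eye and lever3_eye above 0.04 m and distance between each of lever1_eye, lever2_eye, lever3_eye and lever4_eye above 0.04 m and distance between each of lever1_eye, lever2_eye, lever3_eye, lever4_eye and lever5_eye above 0.04 m); the robot touches nothing.
It fails at once if a lever is taken out of the mould before the key hangs on its hook, or while it is off it (distance between key_hole and key_hook above 0.06 m and height (world z) of any of lever1_hub, lever2_hub, lever3_hub, lever4_hub, lever5_hub above 0.115 m).
It fails at once if the can, the brush or the wrench is moved by more than 40 mm (distance of any of spray_can, brush, wrench from where it was at the start of the episode above 0.04 m).
Of lever1, lever2, lever3, lever4, lever5 only 3 to 5 are there at a start; the rules pass over those that are not, and their reading is None.
At some moment in a run one of lever1, lever2, lever3, lever4, lever5 may be knocked a few centimetres aside while the robot is not near it.
Once in a run the grip may slacken for a moment while it holds something.
It also fails if it takes over 210 s, if anything falls off the work surface, if the arm or the gripper's body presses on something with over 40 N, if the wrist force passes 120 N, or if a joint passes its speed limit or range.

## Working session

There is one attempt and no reset: what is moved stays moved. The work goes in short steps, Python scripts to look and compute and a shell command to move; the robot and the scene stay as the last step left them, time stands still between calls to the robot, and variables do not carry over. Pictures are saved under pics/ and viewed, at most 14 in all, crops included, and the job is handed in when it is done.

```bash
ls; mkdir -p pics; cat > h.py <<'E'
import numpy as np, cv2
from scipy.spatial.transform import Rotation as R
from rig import env, imaging, workorder
def snap(cam,fn=None):
    m=imaging.camera_model(cam); p,d=imaging.snapshot(cam)
    if fn: cv2.imwrite('pics/'+fn,p)
    return p,d,m
def ray(m,uv):
    K=np.array([[m['fx'],0,m['cx']],[0,m['fy'],m['cy']],[0,0,1.]])
    q=cv2.undistortPoints(np.array([[uv]],float),K,np.array(m['dist_coeffs'],float))[0,0]
    E=np.array(m['extrinsics']); return E[:3,3],E[:3,:3]@np.array([q[0],-q[1],-1.])
def atz(m,uv,z):
    o,d=ray(m,uv); return o+d*(z-o[2])/d[2]
def dep(m,uv,D,r=1):
    u,v=int(round(uv[0])),int(round(uv[1])); w=D[max(v-r,0):v+r+1,max(u-r,0):u+r+1]; w=w[w>0]
    o,d=ray(m,uv); return o+d*np.median(w) if len(w) else None
def project(m,P):
    E=np.array(m['extrinsics']); c=E[:3,:3].T@(np.asarray(P,float)-E[:3,3]); c=c*[1,-1,-1]
    K=np.array([[m['fx'],0,m['cx']],[0,m['fy'],m['cy']],[0,0,1.]])
    return cv2.projectPoints(c.reshape(1,1,3),np.zeros(3),np.zeros(3),K,np.array(m['dist_coeffs'],float))[0][0,0]
def tool():
    s=env.read_state(); return np.array(s['tool_pos']),R.from_rotvec(s['tcp_rot'])
np.set_printoptions(precision=4,suppress=True)
E
python3 - <<'E'
from h import *
for c in ['scene','top']:
    p,d,m=snap(c,c+'0.png')
    print(c,m['extrinsics'][:3] if 0 else np.array(m['extrinsics'])[:3,3],m['fx'])
    for q in ['lock_face','key_head','key_hole','key_hook','peg1','lever1_hub','lever1_eye','mould_face','brush']:
        for r in imaging.pinpoint(c,q)[:7]:
            P=dep(m,r['at'],d); print(q,round(r['conf'],2),np.round(r['at']),P)
print(env.read_state())
E
```

```text
pics
scene [ 1.1572 -0.5398  0.8409] 432.7427034629724
lock_face 0.71 [117. 280.] [ 0.4825 -0.3767  0.0841]
lock_face 0.38 [172. 285.] [ 0.5608 -0.2814  0.0682]
key_head 0.63 [120. 273.] [ 0.4987 -0.3704  0.1191]
key_head 0.21 [205. 252.] [ 0.5255 -0.1674  0.0683]
key_hole 0.63 [117. 275.] [ 0.4832 -0.3737  0.098 ]
key_hook 0.44 [297. 184.] [0.5819 0.0787 0.1886]
peg1 0.56 [358. 145.] [0.5642 0.3313 0.189 ]
peg1 0.53 [314. 175.] [0.5828 0.1366 0.1881]
peg1 0.48 [330. 165.] [0.5793 0.1996 0.1901]
peg1 0.48 [368. 135.] [0.5486 0.4002 0.1889]
peg1 0.44 [345. 156.] [0.5779 0.2631 0.1894]
lever1_hub 0.74 [159. 259.] [ 0.4852 -0.2688  0.0811]
lever1_hub 0.52 [146. 238.] [ 0.3498 -0.2404  0.0261]
lever1_eye 0.94 [167. 281.] [ 0.5422 -0.2843  0.0663]
lever1_eye 0.87 [153. 221.] [ 0.2762 -0.181   0.0023]
lever1_eye 0.55 [202. 245.] [ 0.5016 -0.1601  0.0677]
mould_face 0.66 [208. 252.] [ 0.53   -0.1609  0.0665]
mould_face 0.47 [338. 259.] [0.7151 0.1132 0.005 ]
brush 0.7 [244. 211.] [0.4128 0.0433 0.0068]
brush 0.28 [120. 281.] [ 0.4922 -0.3724  0.0862]
top [0.388  0.0148 1.384 ] 437.929818704
[... 917 characters left out ...]
 [318. 271.] [ 0.2732 -0.1857  0.0095]
mould_face 0.78 [313. 191.] [ 0.5207 -0.1622  0.0672]
mould_face 0.65 [352. 182.] [ 0.5482 -0.2858  0.0622]
brush 0.8 [240. 230.] [0.4016 0.0597 0.0186]
{'time_s': 1.0, 'joint_pos': array([-1.3106,  0.4802,  1.5963,  0.    ,  1.0651, -0.0466]), 'joint_vel': array([ 0.0017, -0.0001, -0.0006, -0.0001,  0.0001,  0.0015]), 'joint_efforts': array([ -0.0037, -95.0509, -43.0646,   0.0001,   0.0011,  -0.    ]), 'tool_pos': array([ 0.1963, -0.6196,  0.2483]), 'tcp_rot': array([3.1047, 0.48  , 0.    ]), 'contact_force': array([-0.6927, -0.0936,  0.3951]), 'wrist_torque': array([-0.0066, -0.0058,  0.0064]), 'grasp_force': 0.0, 'gripper_width': 0.08527172642389787}
```

View pics/top0.png

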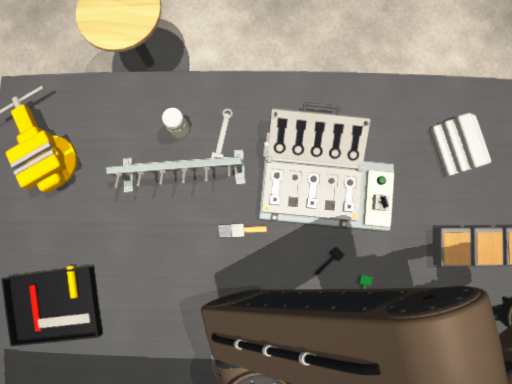

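View pics/scene0.png

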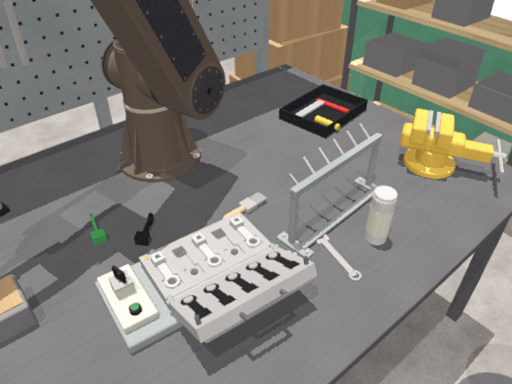

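Three levers sit in the mould, at top pixels (276,190), (313,190) and (350,190). They are silver and in their cavities, so they fit the description. The black lever at (330,262) and the green one at (366,280) lie on the bench and are the look-alikes. The key is at (381,201), and the rack runs from (110,170) to (240,160). I'll move over the key next.

```bash
cat >> h.py <<'E'
def yaw():  # world heading of the tool's y axis, deg
    y=tool()[1].as_matrix()[:,1]; return np.degrees(np.arctan2(y[1],y[0]))
def go(P,yw=None):
    """dp (mm) and roll (deg) to bring the TCP to P with tool y heading yw (mod 180)"""
    p,r=tool(); dp=r.inv().apply((np.asarray(P)-p)*1000); 
    ro=0
    if yw is not None:
        ro=-((yw-yaw()+90)%180-90)
    print('dp',np.round(dp,1),'roll',round(ro,1),'from',np.round(p,4),'yaw',round(yaw(),1),'j6',round(float(env.read_state()['joint_pos'][5]),2))
E
python3 - <<'E'
from h import *
print(tool()[1].as_matrix()); m=imaging.camera_model('wrist'); E=np.array(m['extrinsics']); p,r=tool()
print('cam in tool',r.inv().apply(E[:3,3]-p), r.as_matrix().T@E[:3,:3], m['fx'])
go([0.45,-0.33,0.33])
E
```

```text
[[ 0.9533  0.302   0.    ]
 [ 0.302  -0.9533 -0.    ]
 [ 0.      0.     -1.    ]]
cam in tool [ 0.0846 -0.0013 -0.1243] [[-0.0003  0.9444  0.3287]
 [ 1.      0.0008 -0.0015]
 [-0.0017  0.3287 -0.9444]] 304.92764342513175
dp [ 329.3 -199.5  -81.7] roll 0 from [ 0.1963 -0.6196  0.2483] yaw -72.4 j6 -0.05
```

```bash
python3 -m crank '{"grip":[85,85,85,85,85,85,85,85],"dp":[[50,-30,-80],[100,-60,-80],[150,-90,-80],[200,-120,-80],[250,-150,-80],[310,-190,-80],[370,-225,-80],[370,-225,-80]],"roll":[0,0,0,0,0,0,0,0]}'
python3 - <<'E'
from h import *
p,d,m=snap('wrist','w1.png')
for q in ['lock_face','key_head','key_hole','lever1_hub','lever1_eye','mould_face']:
    for r in imaging.pinpoint('wrist',q)[:5]:
        print(q,round(r['conf'],2),np.round(r['at']),dep(m,r['at'],d))
E
```

```text
time_s: 2.0
tool_pos: [0.4829, -0.2908, 0.3285]
tcp_rot: [-3.104, -0.484, -0.001]
contact_force: [0.1, -2.0, 0.1]
gripper_width: 0.0852
grasp_force: 0.0
lock_face 0.81 [318. 171.] [ 0.493  -0.3646  0.1046]
key_head 0.93 [323. 180.] [ 0.4884 -0.3689  0.121 ]
key_hole 0.68 [322. 179.] [ 0.4888 -0.3676  0.1207]
lever1_hub 0.9 [235. 160.] [ 0.471  -0.2667  0.0812]
lever1_hub 0.66 [195. 226.] [ 0.3381 -0.2386  0.0268]
lever1_eye 0.94 [159. 245.] [ 0.2756 -0.1885  0.006 ]
lever1_eye 0.67 [258. 101.] [ 0.5455 -0.2725  0.0636]
mould_face 0.93 [162.  93.] [ 0.519  -0.1605  0.0671]
mould_face 0.28 [ 15. 125.] [0.4085 0.0384 0.0145]
```

View pics/w1.png

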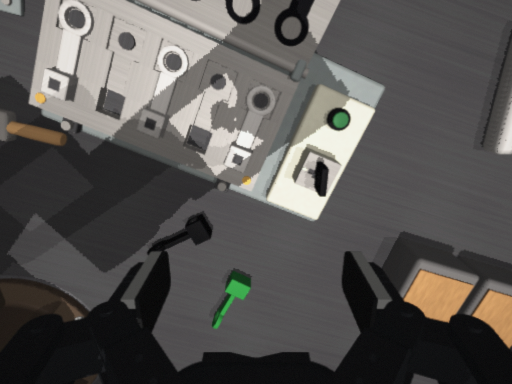

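The wrist view shows the key's black head at (322,180) on its grey block at (318,170). The silver levers are at hubs (57,85), (150,122) and (240,155). I'll fit the key's position and heading from the depth.

```bash
cat >> h.py <<'E'
def cloud(m,D,box=None):
    v,u=np.nonzero(D>0); K=np.array([[m['fx'],0,m['cx']],[0,m['fy'],m['cy']],[0,0,1.]])
    q=cv2.undistortPoints(np.stack([u,v],1).astype(float)[:,None],K,np.array(m['dist_coeffs'],float))[:,0]
    E=np.array(m['extrinsics']); z=D[v,u][:,None]
    P=E[:3,3]+(np.c_[q[:,0],-q[:,1],-np.ones(len(q))]*z)@E[:3,:3].T
    k=np.ones(len(P),bool)
    if box is not None: k=np.all((P>np.array(box)[0])&(P<np.array(box)[1]),1)
    return P[k],np.stack([u,v],1)[k]
def rect(P):
    (c,s,a)=cv2.minAreaRect((P[:,:2]*1000).astype(np.float32)); return np.round(c,1),np.round(s,1),round(a,1),len(P)
E
python3 - <<'E'
from h import *
print(tool()[0],yaw())
p,d,m=snap('wrist')
P,_=cloud(m,d,[[.44,-.42,.115],[.55,-.31,.13]]); print('key top',rect(P),P.mean(0))
P,_=cloud(m,d,[[.44,-.42,.078],[.55,-.31,.095]]); print('block',rect(P),P[:,2].mean())
P,_=cloud(m,d,[[.42,-.31,.076],[.50,-.24,.09]]); print('hub',rect(P),P[:,2].mean())
P,_=cloud(m,d,[[.42,-.2,.076],[.52,-.13,.09]]); print('hub',rect(P))
P,_=cloud(m,d,[[.42,-.09,.076],[.52,-.02,.09]]); print('hub',rect(P))
E
```

```text
[ 0.4805 -0.2942  0.3283] -72.48832384045252
key top (array([ 485.7, -370.2]), array([33.7,  8.2]), 16.3, 220) [ 0.4861 -0.3695  0.1205]
block (array([ 485.3, -370.6]), array([44.8, 44.1]), 85.0, 927) 0.08486707592064067
hub (array([ 472.6, -269.1]), array([27.8, 27.9]), 85.0, 501) 0.08116099468710458
hub (array([ 482.5, -158.2]), array([28.4, 29.1]), 84.6, 598)
hub (array([492.4, -46.9]), array([28.4, 28.3]), 85.1, 707)
```

```bash
python3 - <<'E'
from h import *
print(env.read_state()['joint_pos']); go([.4857,-.3704,.16],16.3)
E
```

```text
[-0.6033  0.2847  1.6969 -0.0002  1.1601  0.6622]
dp [-17.9  74.2 168.3] roll -88.8 from [ 0.4804 -0.2943  0.3283] yaw -72.5 j6 0.66
```

```bash
python3 -m crank '{"grip":[85,85,85,85,85,85,70,60],"dp":[[-18,74,30],[-18,74,60],[-18,74,90],[-18,74,120],[-18,74,140],[-18,74,150],[-18,74,150],[-18,74,150]],"roll":[-10.5,-21,-31.5,-42,-52.5,-63,-73.5,-84]}'
python3 -m crank '{"grip":[60,60,60,60,60,60,60,60],"dp":[[0,0,0],[0,0,0],[0,0,0],[0,0,0],[0,0,0],[0,0,0],[0,0,0],[0,0,0]],"roll":[-4.8,-4.8,-4.8,-4.8,-4.8,-4.8,-4.8,-4.8]}'
python3 - <<'E'
from h import *
p,d,m=snap('wrist','w2.png')
P,_=cloud(m,d,[[.44,-.42,.115],[.55,-.31,.13]]); print('key top',rect(P),P.mean(0))
print(env.read_state()['gripper_width']); go([.4857,-.3704,.108],16.3)
E
```

```text
time_s: 3.4
tool_pos: [0.4856, -0.3701, 0.178]
tcp_rot: [-1.98, -2.439, 0.0]
contact_force: [0.2, 0.6, -0.3]
gripper_width: 0.0603
grasp_force: 0.0
time_s: 4.4
tool_pos: [0.4863, -0.3694, 0.1783]
tcp_rot: [-1.882, -2.515, -0.0]
contact_force: [1.0, 1.1, -0.5]
gripper_width: 0.0599
grasp_force: 0.0
key top (array([ 485.4, -370.1]), array([33.9,  8.5]), 16.5, 673) [ 0.4853 -0.3693  0.1202]
0.06016076196849759
dp [-0.8 -0.9 70.3] roll 0.1 from [ 0.4863 -0.3694  0.1783] yaw 16.4 j6 -0.99
```

```bash
python3 -m crank '{"grip":[60,60,60,60,60,25,25,25],"dp":[[-1,-1,20],[-1,-1,40],[-1,-1,60],[-1,-1,70],[-1,-1,70],[-1,-1,70],[-1,-1,70],[-1,-1,70]],"roll":[0,0,0,0,0,0,0,0]}'
python3 -m crank '{"grip":[25,25,25,25,25,25,25,25],"dp":[[0,0,0],[0,0,0],[0,0,0],[0,0,0],[0,0,0],[0,0,0],[0,0,0],[0,0,0]],"roll":[0,-9,-18,-27,-36,-45,-54,-63]}'
python3 -m crank '{"grip":[25,25,25,25,25,25,25,25],"dp":[[0,0,0],[0,0,0],[0,0,0],[0,0,0],[0,0,0],[0,0,0],[0,0,0],[0,0,0]],"roll":[-4,-6,-7,-7,-7,-7,-7,-7]}'
python3 -c "
from h import *
print(yaw(),env.read_state()['wrist_torque'])"
```

```text
time_s: 5.45
tool_pos: [0.486, -0.371, 0.1093]
tcp_rot: [1.881, 2.514, -0.0]
contact_force: [-0.8, 0.5, 7.3]
gripper_width: 0.033
grasp_force: 59.2
time_s: 6.45
tool_pos: [0.4861, -0.3712, 0.1093]
tcp_rot: [0.283, 3.127, -0.002]
contact_force: [-0.2, -0.9, 4.9]
gripper_width: 0.0326
grasp_force: 59.1
time_s: 7.45
tool_pos: [0.4862, -0.3712, 0.1093]
tcp_rot: [0.099, 3.139, -0.002]
contact_force: [-0.1, -1.5, 4.9]
gripper_width: 0.0332
grasp_force: 59.2
86.37192369389537 [-0.0714  0.0958 -0.0489]
```

```bash
python3 -m crank '{"grip":[25,25,25,25,25,25,25,25],"dp":[[0,0,-8],[0,0,-16],[0,0,-24],[0,0,-32],[0,0,-50],[0,0,-80],[0,0,-110],[0,0,-110]],"roll":[0,0,0,0,0,0,0,0]}'
python3 - <<'E'
from h import *
p,d,m=snap('wrist','w3.png')
p,d,m=snap('top')
P,_=cloud(m,d,[[.44,-.42,.078],[.55,-.31,.1]]); print('block',rect(P))
# rack
P,uv=cloud(m,d,[[.50,0.02,.165],[.66,.46,.24]]); print(rect(P),P[:,2].max())
for r in imaging.pinpoint('top','key_hook'): print(r['conf'],r['at'],atz(m,r['at'],.18))
for r in imaging.pinpoint('top','peg1'): print(r['conf'],r['at'],atz(m,r['at'],.18))
go([.55,.1,.3])
E
```

```text
time_s: 8.45
tool_pos: [0.4866, -0.3715, 0.2216]
tcp_rot: [0.099, 3.137, -0.004]
contact_force: [1.8, -0.4, -0.9]
gripper_width: 0.0329
grasp_force: 60.0
block (array([ 486.7, -368.6]), array([41.3, 44.5]), 86.2, 146)
(array([556.2, 241.3]), array([ 65.1, 378.6]), 4.3, 1318) 0.2212102463090091
0.69 [352.9, 181.8] [ 0.5347 -0.2601  0.18  ]
0.64 [161.8, 173.1] [0.556 0.273 0.18 ]
0.62 [118.9, 172.1] [0.5587 0.3958 0.18  ]
0.61 [210.3, 166.6] [0.5747 0.1372 0.18  ]
0.54 [141.3, 170.3] [0.5638 0.3315 0.18  ]
0.5 [182.7, 167.3] [0.5725 0.2144 0.18  ]
dp [-34.9 473.5 -81.9] roll 0 from [ 0.4852 -0.3703  0.2178] yaw 86.4 j6 -2.21
```

View pics/w3.png

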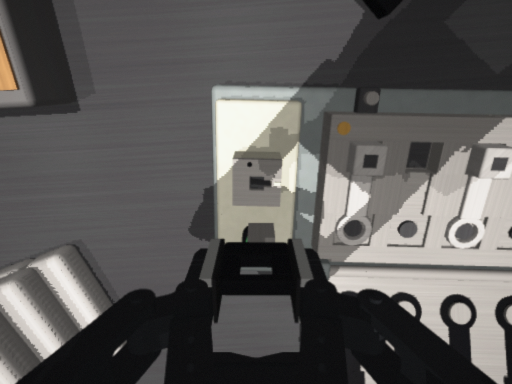

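The key is out and gripped. The slot is at (258,183), aligned with the block, so the switch is at OFF. I'll hover the wrist camera over the rack to measure it.

```bash
python3 -m crank '{"grip":[25,25,25,25,25,25,25,25],"dp":[[-10,30,-40],[-20,70,-80],[-40,120,-120],[-60,170,-120],[-80,220,-120],[-100,270,-120],[-120,320,-120],[-130,360,-120]],"roll":[0,0,0,0,0,0,0,0]}'
python3 -m crank '{"grip":[25,25,25,25,25,25,25,25],"dp":[[-10,50,0],[-20,100,0],[-30,150,0],[-30,190,0],[-30,190,0],[-30,190,0],[-30,190,0],[-30,190,0]],"roll":[0,0,0,0,0,0,0,0]}'
python3 - <<'E'
from h import *
p,d,m=snap('wrist','w4.png'); print(tool()[0],yaw())
np.savez('rack.npz',d=d)
P,uv=cloud(m,d,[[.48,0.0,.165],[.66,.46,.26]]); print(rect(P),P[:,2].max())
for q in ['key_hook','peg1']:
    for r in imaging.pinpoint('wrist',q): print(q,round(r['conf'],2),r['at'],atz(m,r['at'],.18))
# bins along y: tips
for y in np.arange(.04,.44,.01):
    s=P[(abs(P[:,1]-y)<.005)]
    if len(s): i=s[:,0].argmin(); print(round(y,3),len(s),s[i],s[:,2].max(), s[:,0].max())
E
```

```text
time_s: 9.65
tool_pos: [0.6385, -0.0175, 0.3371]
tcp_rot: [-0.098, -3.138, -0.0]
contact_force: [0.9, -0.5, -1.0]
gripper_width: 0.0328
grasp_force: 60.0
time_s: 10.65
tool_pos: [0.68, 0.1671, 0.3384]
tcp_rot: [-0.101, -3.14, 0.0]
contact_force: [-0.1, -0.6, 0.0]
gripper_width: 0.0334
grasp_force: 60.0
[0.6801 0.1673 0.3384] 86.31897334552
(array([560.1, 216.8]), array([ 56.8, 331.3]), 4.2, 12947) 0.21520880564443245
key_hook 0.66 [156.6, 70.5] [0.5788 0.089  0.18  ]
peg1 0.89 [297.9, 50.0] [0.5705 0.2105 0.18  ]
peg1 0.76 [450.0, 20.8] [0.558  0.3334 0.18  ]
peg1 0.75 [225.4, 57.9] [0.5725 0.1489 0.18  ]
0.05 45 [0.5814 0.0543 0.1898] 0.18986359737168396 0.5997987008207398
0.06 293 [0.5802 0.0617 0.187 ] 0.19051963570107394 0.6001729961097653
0.07 292 [0.5792 0.0723 0.1853] 0.19115341859906865 0.5993831527867219
0.08 396 [0.5447 0.0844 0.1967] 0.19988610825548242 0.5987691004524465
0.09 528 [0.5451 0.0864 0.1981] 0.20035247688950047 0.5979208451818271
0.1 297 [0.5771 0.1011 0.1873] 0.1908884857638498 0.5969152068359899
0.11 298 [0.5761 0.1118 0.1858] 0.19059319677093145 0.5963886583
[... 1211 characters left out ...]
9 341 [0.5625 0.2946 0.1864] 0.19064452612874339 0.5833092024750467
0.3 343 [0.5619 0.3048 0.1861] 0.1909859364470372 0.5818671563215281
0.31 348 [0.5609 0.3111 0.1857] 0.19045947472890323 0.5812588416930466
0.32 361 [0.5601 0.3207 0.1851] 0.1905924982219973 0.5806537798907893
0.33 663 [0.5454 0.3287 0.1897] 0.1956064647645816 0.5801293265483194
0.34 415 [0.5467 0.3358 0.1929] 0.1928997359769286 0.5795490207078308
0.35 361 [0.558  0.354  0.1852] 0.19025678729421153 0.5786954393139028
0.36 381 [0.5572 0.3612 0.1855] 0.19034633613142177 0.5775521360847947
0.37 369 [0.5568 0.3711 0.1862] 0.19049907594563104 0.5770187673181029
0.38 67 [0.5616 0.3754 0.1878] 0.18922156503136633 0.5765260718057926
```

View pics/w4.png

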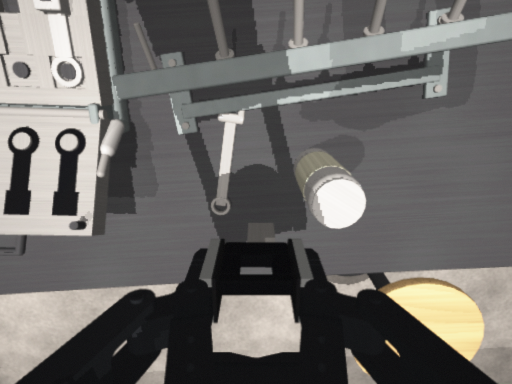

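The rack fit gives the rail heading as 94.3° and the hook root near (0.578,0.088,0.18). The hook itself is hidden top-left in this view, at (145,45). I'll go to a pre-hang pose in front of it.

```bash
python3 - <<'E'
from h import *
go([.5132,.0831,.29],94.3)
E
```

```text
dp [161.2 -95.   48.4] roll -8.0 from [0.6801 0.1676 0.3384] yaw 86.3 j6 -1.31
```

```bash
python3 -m crank '{"grip":[25,25,25,25,25,25,25,25],"dp":[[40,-25,0],[80,-50,0],[120,-75,0],[161,-95,0],[161,-95,48],[161,-95,48],[161,-95,48],[161,-95,48]],"roll":[-2,-4,-6,-8,-8,-8,-8,-8]}'
python3 - <<'E'
from h import *
p,d,m=snap('scene'); c=p[130:300,230:400]; cv2.imwrite('pics/s5.png',cv2.resize(c,None,fx=3.5,fy=3.5,interpolation=cv2.INTER_CUBIC))
print(imaging.pinpoint('scene','key_hole')[:2],project(m,tool()[0]-[0,0,.001]))
print(env.read_state()['gripper_width'])
go([.5132,.0831,.2195],94.3)
E
```

```text
time_s: 11.8
tool_pos: [0.5145, 0.0838, 0.2916]
tcp_rot: [-0.12, 3.137, 0.0]
contact_force: [0.1, 0.8, -0.6]
gripper_width: 0.0328
grasp_force: 60.0
[{'at': [282.0, 135.3], 'conf': 0.49}] [281.3696 136.676 ]
0.03265897101875561
dp [ 1.  -0.5 71.7] roll 0.1 from [0.5141 0.0837 0.2912] yaw 94.4 j6 -1.54
```

View pics/s5.png

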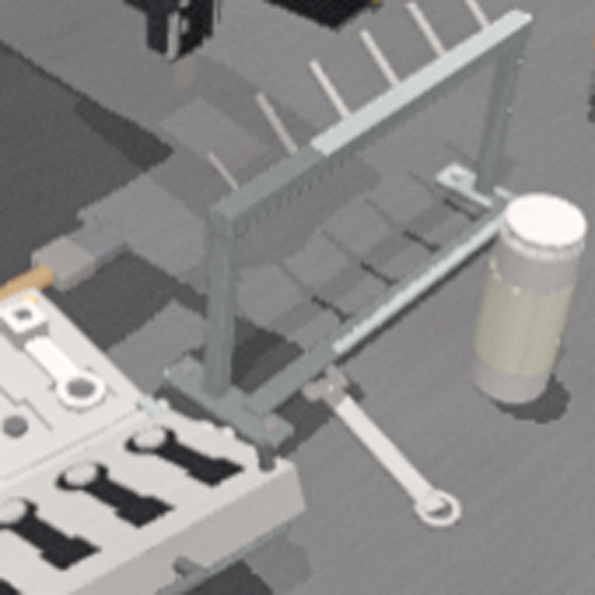

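The crop shows the hook at (225,170), and the key held at (180,30) as predicted. I'll descend and slide along the hook's axis.

```bash
python3 -m crank '{"grip":[25,25,25,25,25,25,25,25],"dp":[[1,-0.5,20],[1,-0.5,40],[1,-0.5,60],[1,-0.5,71.5],[1,-0.5,71.5],[1,-0.5,71.5],[1,-0.5,71.5],[1,-0.5,71.5]],"roll":[0,0,0,0,0,0,0,0]}'
python3 -m crank '{"grip":[25,25,25,25,25,25,25,25],"dp":[[-8,0,4.5],[-16,0,9],[-22,0,12.5],[-28,0,16],[-34,0,19.5],[-34,0,19.5],[-34,0,19.5],[-34,0,19.5]],"roll":[0,0,0,0,0,0,0,0]}'
python3 - <<'E'
from h import *
p,d,m=snap('scene'); c=p[130:230,250:350]; cv2.imwrite('pics/s6.png',cv2.resize(c,None,fx=5.5,fy=5.5,interpolation=cv2.INTER_CUBIC))
print(imaging.pinpoint('scene','key_hole')[:2],project(m,tool()[0]-[0,0,.001]),tool()[0])
E
```

```text
time_s: 12.9
tool_pos: [0.5126, 0.083, 0.2193]
tcp_rot: [-0.12, 3.139, 0.0]
contact_force: [-0.7, 0.1, 0.3]
gripper_width: 0.0332
grasp_force: 60.0
time_s: 13.9
tool_pos: [0.5462, 0.0856, 0.1995]
tcp_rot: [-0.12, 3.139, 0.0]
contact_force: [-0.0, -0.6, -0.4]
gripper_width: 0.0328
grasp_force: 60.0
[{'at': [290.1, 174.2], 'conf': 0.42}] [289.2161 173.0683] [0.5462 0.0855 0.1995]
```

View pics/s6.png

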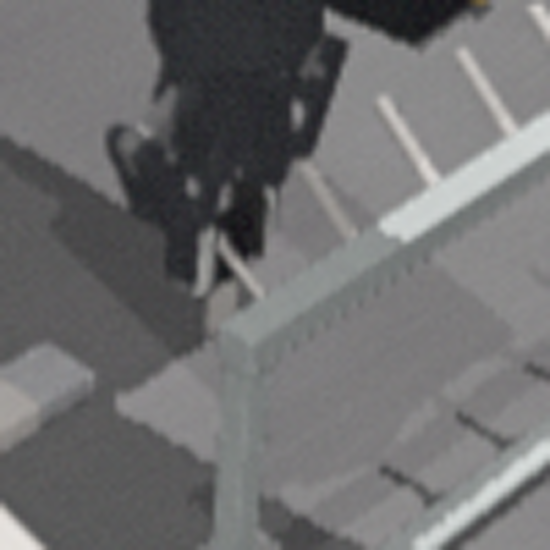

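The hook's tip (220,235 in the crop) enters the key's head with no contact force. I'll carry on, lower slightly, and let go.

```bash
python3 -m crank '{"grip":[25,25,25,25,25,25,25,25],"dp":[[-4,0,2],[-8,0,4.5],[-13,0,7.5],[-13,0,8.5],[-13,0,9.5],[-13,0,10.5],[-13,0,11.5],[-13,0,11.5]],"roll":[0,0,0,0,0,0,0,0]}'
```

```text
time_s: 15.0
tool_pos: [0.5596, 0.0866, 0.1881]
tcp_rot: [-0.12, 3.138, 0.0]
contact_force: [1.0, 0.4, 3.3]
gripper_width: 0.0328
grasp_force: 60.4
```

```bash
python3 -m crank '{"grip":[40,48,48,48,48,48,48,48],"dp":[[0,0,0],[0,0,0],[0,0,0],[0,0,0],[0,0,0],[0,0,0],[0,0,0],[0,0,0]],"roll":[0,0,0,0,0,0,0,0]}'
python3 - <<'E'
from h import *
p,d,m=snap('scene'); c=p[130:230,250:350]; cv2.imwrite('pics/s7.png',cv2.resize(c,None,fx=5.5,fy=5.5,interpolation=cv2.INTER_CUBIC))
print(imaging.pinpoint('scene','key_hole')[:2],imaging.pinpoint('scene','key_head')[:2])
E
```

```text
time_s: 16.0
tool_pos: [0.5592, 0.0865, 0.1878]
tcp_rot: [0.12, -3.139, -0.0]
contact_force: [-0.6, -0.5, -0.3]
gripper_width: 0.0477
grasp_force: 0.0
[{'at': [297.5, 184.9], 'conf': 0.53}, {'at': [368.9, 135.9], 'conf': 0.42}] [{'at': [296.1, 184.1], 'conf': 0.35}]
```

View pics/s7.png

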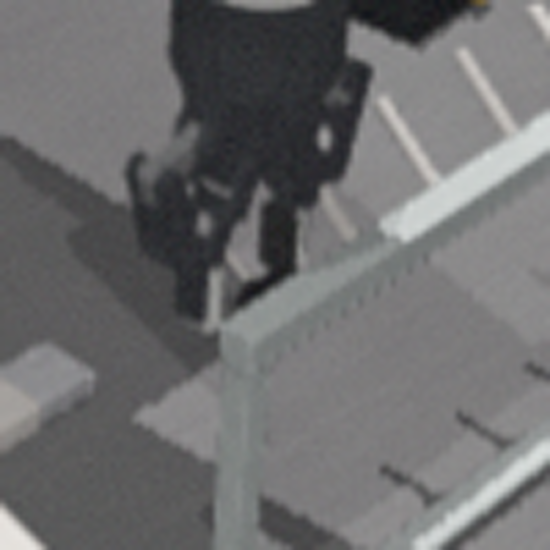

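The key hangs on the hook (black, at (265,280) in the crop) and the fingers are clear of it. I'll back off upward and head to the nearest lever, in the cavity at y≈-0.05.

```bash
python3 -m crank '{"grip":[48,48,48,48,48,48,48,48],"dp":[[0,0,-15],[0,0,-40],[0,0,-70],[0,0,-100],[0,0,-110],[0,0,-110],[0,0,-110],[0,0,-110]],"roll":[0,0,0,0,0,0,0,0]}'
python3 - <<'E'
from h import *
go([.4924,-.0469,.2],84.9)
E
```

```text
time_s: 17.15
tool_pos: [0.5588, 0.0865, 0.2968]
tcp_rot: [0.12, -3.138, 0.0]
contact_force: [0.8, -0.7, 0.1]
gripper_width: 0.0475
grasp_force: 0.0
dp [  76.2 -127.9   96.9] roll 9.5 from [0.5588 0.0865 0.2968] yaw 94.4 j6 -1.55
```

```bash
python3 -m crank '{"grip":[48,48,48,48,48,48,48,48],"dp":[[20,-40,0],[40,-80,0],[60,-110,0],[76,-128,30],[76,-128,70],[76,-128,97],[76,-128,97],[76,-128,97]],"roll":[2,4,6,8,9.5,9.5,9.5,9.5]}'
python3 - <<'E'
from h import *
p,d,m=snap('top')
P,_=cloud(m,d,[[.53,.05,.15],[.60,.12,.23]]); 
for b in ([-.31,-.24],[-.2,-.13],[-.09,-.02]):
    P,_=cloud(m,d,[[.41,b[0],.076],[.52,b[1],.095]]); print('hub',rect(P))
p,d,m=snap('wrist','w8.png')
P,_=cloud(m,d,[[.42,-.09,.076],[.52,-.02,.09]]); print('hub w',rect(P))
go([.4924,-.0469,.085],84.9)
E
```

```text
time_s: 18.15
tool_pos: [0.4936, -0.0469, 0.2014]
tcp_rot: [0.14, 3.138, -0.0]
contact_force: [-0.3, -0.7, 0.3]
gripper_width: 0.0478
grasp_force: 0.0
hub (array([ 472.9, -268.5]), array([27.4, 27.6]), 87.0, 90)
hub (array([0., 0.]), array([0., 0.]), 0.0, 0)
hub (array([0., 0.]), array([0., 0.]), 0.0, 0)
hub w (array([492.2, -45.9]), array([27.7, 28.4]), 85.2, 1058)
dp [  1.8  -0.1 116.9] roll -0.0 from [ 0.494  -0.0469  0.2019] yaw 84.9 j6 -1.64
```

```bash
python3 -m crank '{"grip":[48,48,48,48,48,48,22,22],"dp":[[2,0.5,35],[2,0.5,70],[2,0.5,95],[2,0.5,110],[2,0.5,116],[2,0.5,116],[2,0.5,116],[2,0.5,116]],"roll":[0,0,0,0,0,0,0,0]}'
python3 -m crank '{"grip":[22,22,22,22,22,22,22,22],"dp":[[0,0,0],[0,0,0],[0,0,-5],[0,0,-15],[0,0,-30],[0,0,-30],[0,0,-30],[0,0,-30]],"roll":[0,0,0,0,0,0,0,0]}'
python3 - <<'E'
from h import *
p,d,m=snap('wrist','w9.png'); print(tool())
E
```

```text
time_s: 19.25
tool_pos: [0.4918, -0.0463, 0.0858]
tcp_rot: [0.14, 3.137, -0.0]
contact_force: [-1.8, 1.1, 10.0]
gripper_width: 0.0263
grasp_force: 59.0
time_s: 20.25
tool_pos: [0.4911, -0.0462, 0.1145]
tcp_rot: [-0.14, -3.138, -0.0]
contact_force: [1.3, 0.2, -0.4]
gripper_width: 0.0265
grasp_force: 59.4
(array([ 0.491 , -0.0462,  0.1145]), Rotation.from_matrix(array([[-0.996 ,  0.0893, -0.0007],
                            [ 0.0893,  0.996 ,  0.0001],
                            [ 0.0007,  0.    , -1.    ]])))
```

View pics/w9.png

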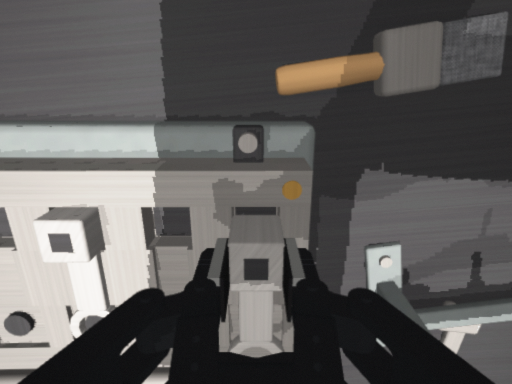

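The lever is held by its hub (256,265) and is coming up level. I'll carry it high to peg 4.

```bash
python3 - <<'E'
from h import *
go([.4477,.3261,.28],94.3)
E
```

```text
dp [  76.5  366.9 -165.5] roll -9.4 from [ 0.491  -0.0462  0.1145] yaw 84.9 j6 -1.64
```

```bash
python3 -m crank '{"grip":[22,22,22,22,22,22,22,22],"dp":[[0,0,-40],[0,0,-90],[10,10,-140],[30,50,-165],[50,100,-165],[70,150,-165],[76,200,-165],[76,250,-165]],"roll":[0,0,0,-2,-4,-6,-8,-9.4]}'
python3 -m crank '{"grip":[22,22,22,22,22,22,22,22],"dp":[[0,50,0],[0,90,0],[0,117,0],[0,117,0],[0,117,0],[0,117,0],[0,117,0],[0,117,0]],"roll":[0,0,0,0,0,0,0,0]}'
python3 - <<'E'
from h import *
p,d,m=snap('scene'); s=env.read_state(); print(s['gripper_width'],tool()[0],yaw())
c=p[80:230,270:420]; cv2.imwrite('pics/s10.png',cv2.resize(c,None,fx=4,fy=4,interpolation=cv2.INTER_CUBIC))
p0=tool()[0]
for q in ['lever1_eye','lever1_hub','key_hole']:
    print(q,[(np.round(r['at']),round(r['conf'],2)) for r in imaging.pinpoint('scene',q)])
print(project(m,p0+[.0748,.0056,-.0205]),project(m,p0+[0,0,-.0205]))
go([.4477,.3261,.233],94.3)
p,d,m=snap('top')
P,_=cloud(m,d,[[.50,.29,.225],[.60,.38,.29]]); print(rect(P),P[:,2].mean(),P[:,0].max())
E
```

```text
time_s: 21.3
tool_pos: [0.4372, 0.2112, 0.2797]
tcp_rot: [0.119, -3.139, 0.0]
contact_force: [1.1, -0.8, -0.8]
gripper_width: 0.0265
grasp_force: 59.5
time_s: 22.3
tool_pos: [0.4294, 0.3259, 0.2799]
tcp_rot: [-0.116, 3.139, 0.0]
contact_force: [-0.3, 0.4, -0.6]
gripper_width: 0.0266
grasp_force: 59.5
0.02629520588306594 [0.4293 0.326  0.2799] 94.25286835109031
lever1_eye [(array([149., 220.]), 0.75), (array([172., 284.]), 0.74), (array([342., 116.]), 0.53), (array([344., 158.]), 0.3)]
lever1_hub [(array([159., 258.]), 0.63)]
key_hole [(array([298., 183.]), 0.61), (array([345., 117.]), 0.2)]
[344.2535 114.6145] [322.9854 105.3845]
dp [-18.4  -1.4  46.8] roll -0.0 from [0.4292 0.3262 0.2798] yaw 94.3 j6 -1.05
(array([511.5, 332.3]), array([20.3, 32.1]), 5.9, 58) 0.2609484705129667 0.5213057226523264
```

View pics/s10.png

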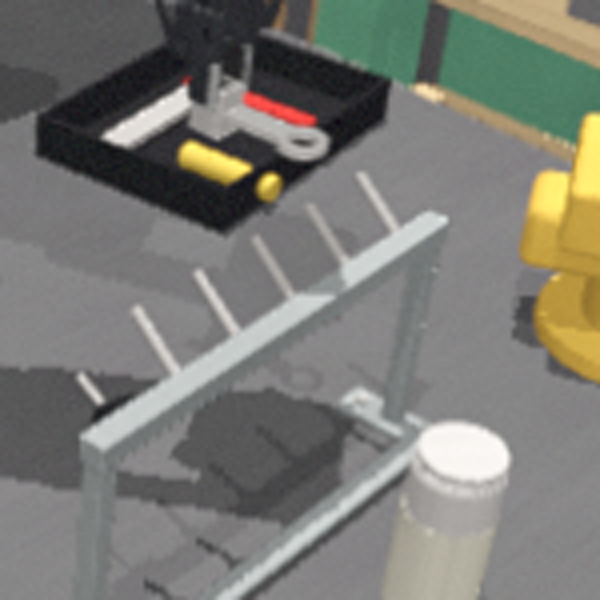

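The held lever is level, with its eye at crop (300,140), as predicted. The key hangs at (115,410). I'll lower the eye over peg 4's tip.

```bash
python3 -m crank '{"grip":[22,22,22,22,22,22,22,22],"dp":[[-10,-1,0],[-18,-1,0],[-18,-1,15],[-18,-1,30],[-18,-1,38],[-18,-1,43],[-18,-1,47],[-18,-1,47]],"roll":[0,0,0,0,0,0,0,0]}'
python3 - <<'E'
from h import *
p,d,m=snap('scene')
c=p[80:180,300:400]; cv2.imwrite('pics/s11.png',cv2.resize(c,None,fx=6,fy=6,interpolation=cv2.INTER_CUBIC)); print(tool()[0])
E
```

```text
time_s: 23.55
tool_pos: [0.4472, 0.3266, 0.2328]
tcp_rot: [-0.117, 3.139, 0.0]
contact_force: [-0.5, 0.7, -1.0]
gripper_width: 0.0261
grasp_force: 59.5
[0.4473 0.3267 0.2329]
```

View pics/s11.png

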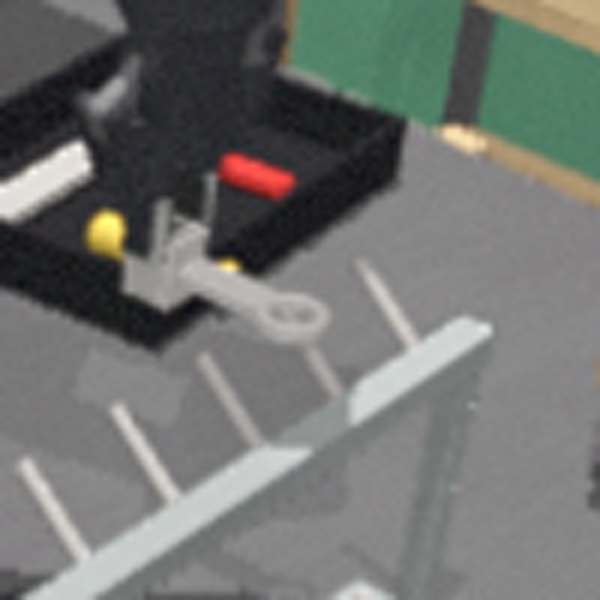

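Peg 4's tip (about (288,312)) is in the eye's hole (295,315). I'll lower the hub further so the eye rests on the peg and the lever tilts.

```bash
python3 -m crank '{"grip":[22,22,22,22,22,22,22,22],"dp":[[0,0,2],[0,0,4],[-0.5,0,6],[-1,0,9],[-2,0,12],[-3,0,15],[-4,0,18],[-4,0,18]],"roll":[0,0,0,0,0,0,0,0]}'
python3 - <<'E'
from h import *
p,d,m=snap('top')
P,_=cloud(m,d,[[.49,.29,.19],[.60,.38,.26]]); P=P[P[:,0]<.545]; print(tool()[0],rect(P),P[:,2].mean(),np.polyfit(P[:,0],P[:,2],1),P[:,0].max())
E
```

```text
time_s: 24.6
tool_pos: [0.4523, 0.3272, 0.2149]
tcp_rot: [-0.117, 3.137, 0.001]
contact_force: [8.5, -0.1, 1.9]
gripper_width: 0.0262
grasp_force: 60.0
[0.4523 0.3272 0.215 ] (array([518.5, 333.9]), array([34.1, 52.4]), 89.4, 164) 0.2043850943506659 [0.0794 0.1631] 0.5447736279982668
```

```bash
python3 -m crank '{"grip":[32,36,42,50,50,50,50,50],"dp":[[0,0,0],[0,0,0],[0,0,0],[0,0,0],[0,0,0],[0,0,0],[0,0,0],[0,0,0]],"roll":[0,0,0,0,0,0,0,0]}'
python3 - <<'E'
from h import *
p,d,m=snap('scene')
c=p[80:230,270:420]; cv2.imwrite('pics/s12.png',cv2.resize(c,None,fx=4,fy=4,interpolation=cv2.INTER_CUBIC)); print(tool()[0])
for q in ['lever1_eye','lever1_hub']:
    print(q,[(np.round(r['at']),round(r['conf'],2),dep(m,r['at'],d)) for r in imaging.pinpoint('scene',q)])
E
```

```text
time_s: 25.65
tool_pos: [0.4512, 0.3269, 0.2148]
tcp_rot: [0.117, -3.139, 0.0]
contact_force: [-0.6, -0.3, 0.1]
gripper_width: 0.0497
grasp_force: 0.0
[0.4512 0.3269 0.2148]
lever1_eye [(array([171., 283.]), 0.93, array([ 0.5516, -0.2792,  0.0627])), (array([152., 219.]), 0.73, array([ 0.2739, -0.1826,  0.0086]))]
lever1_hub [(array([147., 239.]), 0.81, array([ 0.3486, -0.2375,  0.0215])), (array([158., 257.]), 0.63, array([ 0.4797, -0.2701,  0.0829]))]
```

View pics/s12.png

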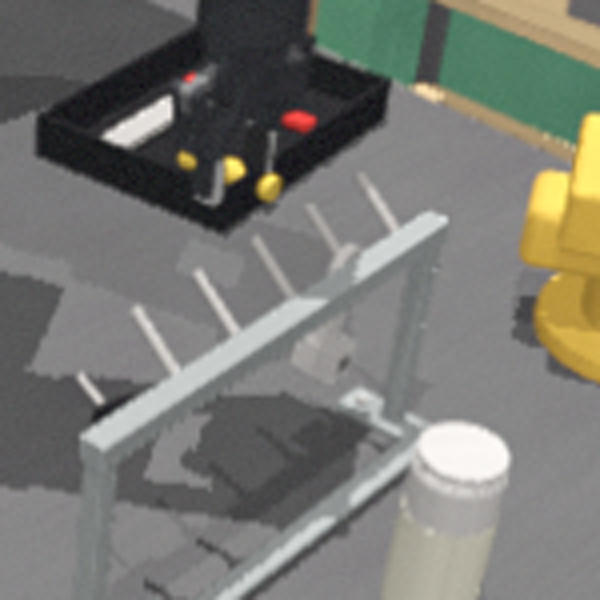

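Lever 1 hangs on peg 4, with its eye at (345,260) and its hub at (322,355). Next is the middle lever, hub near (0.4825,-0.158).

```bash
python3 - <<'E'
from h import *
go([.4825,-.1582,.2],84.9)
E
python3 -m crank '{"grip":[50,50,50,50,50,50,50,50],"dp":[[0,0,-40],[0,0,-80],[0,-50,-80],[0,-100,-80],[0,-150,-80],[0,-200,-80],[0,-250,-80],[0,-300,-80]],"roll":[0,0,0,2,4,6,8,9.4]}'
python3 - <<'E'
from h import *
go([.4825,-.1582,.2],84.9)
E
```

```text
dp [   5.  -486.1   14.8] roll 9.4 from [0.4512 0.3269 0.2148] yaw 94.3 j6 -1.07
time_s: 26.8
tool_pos: [0.4736, 0.0262, 0.295]
tcp_rot: [0.142, 3.138, 0.0]
contact_force: [1.2, 0.2, 0.1]
gripper_width: 0.0496
grasp_force: 0.0
dp [ -25.5 -182.8   95. ] roll -0.1 from [0.4736 0.0262 0.295 ] yaw 84.8 j6 -1.49
```

```bash
python3 -m crank '{"grip":[50,50,50,50,50,50,50,50],"dp":[[-8,-50,0],[-16,-100,20],[-25,-150,60],[-25,-184,95],[-25,-184,95],[-25,-184,95],[-25,-184,95],[-25,-184,95]],"roll":[0,0,0,0,0,0,0,0]}'
python3 - <<'E'
from h import *
p,d,m=snap('wrist','w13.png')
P,_=cloud(m,d,[[.42,-.2,.076],[.52,-.12,.1]]); print('hub w',rect(P))
P,_=cloud(m,d,[[.42,-.31,.076],[.52,-.23,.1]]); print('hub w3',rect(P))
go([.4825,-.1580,.087],84.9)
E
```

```text
time_s: 27.8
tool_pos: [0.4826, -0.1571, 0.2007]
tcp_rot: [0.138, 3.137, -0.001]
contact_force: [0.1, -0.3, 0.3]
gripper_width: 0.0501
grasp_force: 0.0
hub w (array([ 482.1, -157.5]), array([28.2, 28.1]), 86.1, 1041)
hub w3 (array([ 472.2, -268.7]), array([29.1, 28. ]), 84.3, 1130)
dp [  0.1  -0.8 113.5] roll 0.0 from [ 0.4825 -0.1572  0.2005] yaw 84.9 j6 -1.86
```

```bash
python3 -m crank '{"grip":[50,50,50,50,50,50,22,22],"dp":[[0,-0.5,35],[0,-0.5,70],[0,-0.5,95],[0,-0.5,108],[0,-0.5,114],[0,-0.5,114],[0,-0.5,114],[0,-0.5,114]],"roll":[0,0,0,0,0,0,0,0]}'
python3 -m crank '{"grip":[22,22,22,22,22,22,22,22],"dp":[[0,0,0],[0,0,0],[0,0,-5],[0,0,-15],[0,0,-30],[0,0,-70],[0,0,-130],[0,0,-190]],"roll":[0,0,0,0,0,0,0,0]}'
python3 -c "
from h import *
go([.4527-.025,.2645,.28],94.3)"
```

```text
time_s: 28.85
tool_pos: [0.4825, -0.1585, 0.0868]
tcp_rot: [0.14, 3.137, -0.001]
contact_force: [-1.1, 0.4, 8.5]
gripper_width: 0.0265
grasp_force: 59.0
time_s: 29.85
tool_pos: [0.4815, -0.1581, 0.2786]
tcp_rot: [0.14, 3.138, -0.0]
contact_force: [1.5, -0.1, -2.1]
gripper_width: 0.0267
grasp_force: 59.4
dp [ 91.4 416.1  -1.4] roll -9.4 from [ 0.4815 -0.1581  0.2786] yaw 84.9 j6 -1.86
```

```bash
python3 -m crank '{"grip":[22,22,22,22,22,22,22,22],"dp":[[20,40,0],[40,90,0],[60,140,0],[80,190,0],[91,240,0],[91,290,0],[91,340,0],[91,380,0]],"roll":[0,0,-2,-4,-6,-8,-9.4,-9.4]}'
python3 -m crank '{"grip":[22,22,22,22,22,22,22,22],"dp":[[0,20,0],[0,36,0],[0,36,0],[0,36,0],[0,36,0],[0,36,0],[0,36,0],[0,36,0]],"roll":[0,0,0,0,0,0,0,0]}'
python3 - <<'E'
from h import *
p,d,m=snap('top'); print(tool()[0])
P,_=cloud(m,d,[[.47,.22,.235],[.60,.31,.29]]); print(rect(P),P[:,2].mean(),P[:,0].max(), np.polyfit(P[:,0],P[:,2],1))
go([.4525,.2644,.233],94.3)
E
```

```text
time_s: 30.85
tool_pos: [0.425, 0.2303, 0.2769]
tcp_rot: [-0.119, 3.138, 0.001]
contact_force: [0.5, 0.1, -1.1]
gripper_width: 0.0265
grasp_force: 59.4
time_s: 31.85
tool_pos: [0.4226, 0.2641, 0.2758]
tcp_rot: [0.117, -3.139, 0.0]
contact_force: [-0.7, 0.6, -0.7]
gripper_width: 0.0264
grasp_force: 59.5
[0.4226 0.2642 0.2758]
(array([495.4, 264.5]), array([46.3, 27.7]), 29.7, 93) 0.2566902723351222 0.5144404675185149 [-0.0393  0.2762]
dp [-29.8  -2.   42.8] roll -0.0 from [0.4226 0.2642 0.2758] yaw 94.3 j6 -1.15
```

```bash
python3 -m crank '{"grip":[22,22,22,22,22,22,22,22],"dp":[[-15,-1,0],[-30,-2,0],[-30,-2,15],[-30,-2,28],[-30,-2,35],[-30,-2,39],[-30,-2,42],[-30,-2,42]],"roll":[0,0,0,0,0,0,0,0]}'
python3 -m crank '{"grip":[22,22,22,22,22,22,22,22],"dp":[[0,0,2],[0,0,4],[-0.5,0,6],[-1,0,9],[-2,0,12],[-3,0,15],[-4,0,18],[-4,0,18]],"roll":[0,0,0,0,0,0,0,0]}'
python3 - <<'E'
from h import *
p,d,m=snap('scene')
c=p[80:230,270:420]; cv2.imwrite('pics/s14.png',cv2.resize(c,None,fx=4,fy=4,interpolation=cv2.INTER_CUBIC)); print(tool()[0])
E
```

```text
time_s: 32.9
tool_pos: [0.4527, 0.2645, 0.2339]
tcp_rot: [-0.117, 3.139, 0.0]
contact_force: [0.2, 0.8, -1.9]
gripper_width: 0.0263
grasp_force: 59.5
time_s: 33.9
tool_pos: [0.458, 0.2652, 0.216]
tcp_rot: [-0.117, 3.137, 0.001]
contact_force: [8.0, 0.6, 2.3]
gripper_width: 0.0266
grasp_force: 59.9
[0.458  0.2651 0.216 ]
```

The force signature matches the first lever, so I'll release.

```bash
python3 -m crank '{"grip":[32,36,42,50,50,50,50,50],"dp":[[0,0,0],[0,0,0],[0,0,0],[0,0,0],[0,0,0],[0,0,-20],[0,0,-50],[0,0,-80]],"roll":[0,0,0,0,0,0,0,0]}'
python3 - <<'E'
from h import *
p,d,m=snap('scene')
P,_=cloud(m,d,[[.50,.05,.07],[.575,.42,.16]])
for y in [.15,.21,.273,.335]:
    s=P[abs(P[:,1]-y)<.025]; print(y,len(s),s.mean(0) if len(s) else '')
p,d,m=snap('wrist')
P,_=cloud(m,d,[[.42,-.31,.076],[.52,-.23,.1]]); print('hub w3',len(P) and rect(P))
p,d,m=snap('top')
P,_=cloud(m,d,[[.42,-.31,.076],[.52,-.23,.1]]); print('hub w3',len(P) and rect(P))
go([.4725,-.2688,.2],84.9)
E
```

```text
time_s: 34.95
tool_pos: [0.4565, 0.2647, 0.2966]
tcp_rot: [0.117, -3.139, 0.0]
contact_force: [0.9, -0.2, -0.3]
gripper_width: 0.0502
grasp_force: 0.0
0.15 0 
0.21 0 
0.273 154 [0.5616 0.2649 0.1117]
0.335 173 [0.5595 0.3241 0.1116]
hub w3 0
hub w3 (array([ 472.4, -268.3]), array([27.8, 27.3]), 88.4, 89)
dp [  25.  -533.7   96.5] roll 9.4 from [0.4573 0.2651 0.2971] yaw 94.3 j6 -1.18
```

Both levers hang, with hub surfaces at z≈0.11 under pegs 3 and 4. Now the third.

```bash
python3 -m crank '{"grip":[50,50,50,50,50,50,50,50],"dp":[[0,-50,0],[0,-100,0],[0,-150,0],[0,-200,0],[5,-250,0],[5,-300,0],[10,-350,0],[15,-400,0]],"roll":[0,0,2,4,6,8,9.4,9.4]}'
python3 -c "
from h import *
go([.4725,-.2688,.2],84.9)"
```

```text
time_s: 36.1
tool_pos: [0.4709, -0.1367, 0.2949]
tcp_rot: [-0.141, -3.137, -0.001]
contact_force: [1.4, 0.5, 0.2]
gripper_width: 0.05
grasp_force: 0.0
dp [ -13.5 -131.4   94.8] roll -0.0 from [ 0.4709 -0.1367  0.2949] yaw 84.9 j6 -1.83
```

```bash
python3 -m crank '{"grip":[50,50,50,50,50,50,50,50],"dp":[[-5,-50,0],[-10,-90,20],[-13,-132,60],[-13,-132,95],[-13,-132,95],[-13,-132,95],[-13,-132,95],[-13,-132,95]],"roll":[0,0,0,0,0,0,0,0]}'
python3 - <<'E'
from h import *
p,d,m=snap('wrist')
P,_=cloud(m,d,[[.42,-.31,.076],[.52,-.23,.1]]); print('hub w3',rect(P))
go([.4723,-.2687,.087],84.9)
E
```

```text
time_s: 37.1
tool_pos: [0.4733, -0.2678, 0.2019]
tcp_rot: [0.139, 3.137, -0.001]
contact_force: [0.3, -0.1, -0.7]
gripper_width: 0.05
grasp_force: 0.0
hub w3 (array([ 472.3, -269.4]), array([27.4, 28.4]), 85.5, 1036)
dp [  0.9  -0.9 114.7] roll 0.0 from [ 0.4732 -0.2678  0.2017] yaw 84.9 j6 -2.05
```

```bash
python3 -m crank '{"grip":[50,50,50,50,50,50,22,22],"dp":[[1,-1,35],[1,-1,70],[1,-1,95],[1,-1,108],[1,-1,115],[1,-1,115],[1,-1,115],[1,-1,115]],"roll":[0,0,0,0,0,0,0,0]}'
python3 -m crank '{"grip":[22,22,22,22,22,22,22,22],"dp":[[0,0,0],[0,0,0],[0,0,-5],[0,0,-15],[0,0,-30],[0,0,-70],[0,0,-130],[0,0,-190]],"roll":[0,0,0,0,0,0,0,0]}'
python3 -c "
from h import *
go([.435,.2029,.278],94.3)"
```

```text
time_s: 38.15
tool_pos: [0.4721, -0.2691, 0.0868]
tcp_rot: [0.14, 3.137, -0.001]
contact_force: [-1.0, 0.4, 7.9]
gripper_width: 0.0266
grasp_force: 59.5
time_s: 39.15
tool_pos: [0.4713, -0.2685, 0.2786]
tcp_rot: [0.14, 3.138, -0.0]
contact_force: [1.9, -0.6, -0.0]
gripper_width: 0.0264
grasp_force: 59.2
dp [ 78.2 466.3   0.5] roll -9.4 from [ 0.4713 -0.2685  0.2786] yaw 84.9 j6 -2.06
```

```bash
python3 -m crank '{"grip":[22,22,22,22,22,22,22,22],"dp":[[15,50,0],[30,100,0],[45,150,0],[60,200,0],[70,250,0],[78,300,0],[78,350,0],[78,400,0]],"roll":[0,0,-2,-4,-6,-8,-9.4,-9.4]}'
python3 -m crank '{"grip":[22,22,22,22,22,22,22,22],"dp":[[3,30,0],[3,65,0],[3,65,0],[3,65,0],[3,65,0],[3,65,0],[3,65,0],[3,65,0]],"roll":[0,0,0,0,0,0,0,0]}'
python3 - <<'E'
from h import *
p,d,m=snap('top'); print(tool()[0])
P,_=cloud(m,d,[[.49,.16,.235],[.60,.25,.29]]); print(rect(P),P[:,2].mean(),P[:,0].max())
print(env.read_state()['gripper_width'])
go([.457,.2025,.2343],94.3)
E
```

```text
time_s: 40.15
tool_pos: [0.4295, 0.1383, 0.277]
tcp_rot: [-0.118, 3.138, 0.0]
contact_force: [1.2, -0.3, -1.4]
gripper_width: 0.0264
grasp_force: 59.3
time_s: 41.15
tool_pos: [0.4219, 0.201, 0.2758]
tcp_rot: [0.117, -3.139, 0.0]
contact_force: [0.0, 0.4, -0.7]
gripper_width: 0.0266
grasp_force: 59.4
[0.4219 0.2011 0.2758]
(array([505.5, 190.8]), array([13.8,  2.1]), 22.0, 6) 0.2576181217024087 0.5115053866146583
0.026194888417276935
dp [-35.1  -1.2  41.5] roll -0.0 from [0.4219 0.2011 0.2758] yaw 94.3 j6 -1.27
```

```bash
python3 -m crank '{"grip":[22,22,22,22,22,22,22,22],"dp":[[-17,-1,0],[-35,-1,0],[-35,-1,0],[-35,-1,15],[-35,-1,28],[-35,-1,36],[-35,-1,41],[-35,-1,41]],"roll":[0,0,0,0,0,0,0,0]}'
python3 - <<'E'
from h import *
p,d,m=snap('scene')
c=p[100:200,290:390]; cv2.imwrite('pics/s15.png',cv2.resize(c,None,fx=6,fy=6,interpolation=cv2.INTER_CUBIC)); print(tool()[0])
p0=tool()[0]; print([(r['at'],r['conf']) for r in imaging.pinpoint('scene','lever1_eye')],project(m,p0+[.0748,.0056,-.0218]))
print('tip',project(m,[.5687-.042,.2109-.0032,.2154]))
E
python3 -m crank '{"grip":[22,22,22,22,22,22,22,22],"dp":[[0,0,2],[0,0,4],[-0.5,0,6],[-1,0,9],[-2,0,12],[-3,0,15],[-4,0,18],[-4,0,18]],"roll":[0,0,0,0,0,0,0,0]}'
```

```text
time_s: 42.2
tool_pos: [0.4566, 0.2028, 0.2345]
tcp_rot: [0.117, -3.139, 0.0]
contact_force: [-0.6, 0.0, -1.2]
gripper_width: 0.0265
grasp_force: 59.4
[0.4568 0.2029 0.2349]
[([150.5, 218.2], 0.72), ([318.5, 153.3], 0.62), ([299.5, 136.6], 0.6), ([354.7, 145.5], 0.57), ([340.5, 155.2], 0.49)] [319.4046 148.4227]
tip [317.9263 147.0012]
time_s: 43.3
tool_pos: [0.462, 0.2034, 0.2169]
tcp_rot: [-0.117, 3.137, 0.001]
contact_force: [6.7, -0.1, 3.6]
gripper_width: 0.0262
grasp_force: 59.9
```

Same signature again. Release, back off and check.

```bash
python3 -m crank '{"grip":[32,36,42,50,50,50,50,50],"dp":[[0,0,0],[0,0,0],[0,0,0],[0,0,0],[0,0,0],[0,0,-20],[0,0,-50],[0,0,-80]],"roll":[0,0,0,0,0,0,0,0]}'
python3 -m crank '{"grip":[50,50,50,50,50,50,50,50],"dp":[[0,-40,0],[0,-80,0],[0,-130,0],[0,-180,0],[0,-230,0],[0,-270,0],[0,-300,0],[0,-300,0]],"roll":[0,0,0,0,0,0,0,0]}'
python3 - <<'E'
from h import *
p,d,m=snap('scene')
a=cv2.resize(p[90:230,260:400],(400,400),interpolation=cv2.INTER_CUBIC); b=cv2.resize(p[200:330,60:320],(400,200),interpolation=cv2.INTER_CUBIC)
t,dt,mt=snap('top'); c=cv2.resize(t[130:280,100:400],(400,200),interpolation=cv2.INTER_CUBIC)
cv2.imwrite('pics/s16.png',np.hstack([a,np.vstack([b,c])]))
P,_=cloud(m,d,[[.50,.05,.07],[.575,.42,.16]])
for y in [.087,.15,.205,.265,.325]:
    s=P[abs(P[:,1]-y)<.022]; print(y,len(s),s.mean(0) if len(s) else '')
Pm,_=cloud(mt,dt,[[.40,-.33,.073],[.56,0.0,.1]]); print('above mould',len(Pm))
E
```

```text
time_s: 44.3
tool_pos: [0.4606, 0.2031, 0.2976]
tcp_rot: [0.117, -3.139, 0.0]
contact_force: [0.3, 0.6, -0.7]
gripper_width: 0.0502
grasp_force: 0.0
time_s: 45.3
tool_pos: [0.4832, -0.0977, 0.2967]
tcp_rot: [0.113, -3.14, 0.0]
contact_force: [-0.2, 0.4, -0.3]
gripper_width: 0.0497
grasp_force: 0.0
0.087 0 
0.15 0 
0.205 130 [0.5637 0.2012 0.1136]
0.265 160 [0.5621 0.2649 0.1113]
0.325 174 [0.5595 0.3242 0.1114]
above mould 0
```

View pics/s16.png

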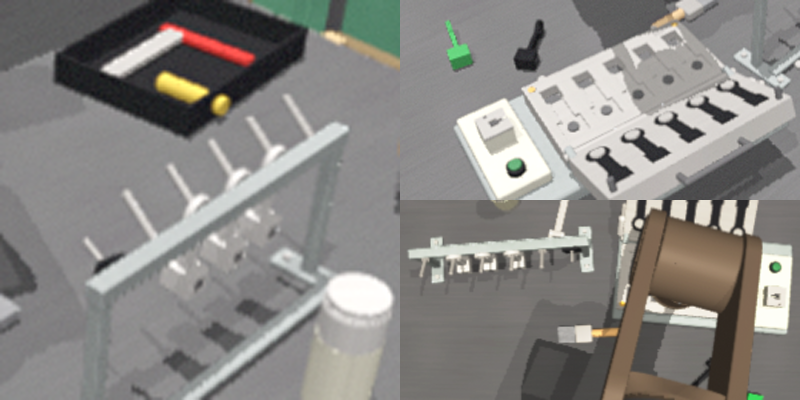

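The picture shows three levers hanging on pegs 2 to 4 (hubs at (185,280), (225,250), (262,222)), the key on its hook (105,265), and the mould empty. The robot is clear, so I'll hand in.

```bash
python3 -c "
from h import *
print(workorder.close_job())"
```

```text
the job is handed in; nothing more can be done
None
```

The press is unloaded and the job handed in at about 45 s: switch OFF, key on its hook, all three levers that were in the mould hanging on pegs 2, 3 and 4 (checked in the last camera pictures); no verdict came back.

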